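# Set up the slide-staining set on the bench shaker

### The arm

A 6-joint arm with a two-finger parallel gripper is mounted at the origin on the work surface. World frame = base frame: x ahead of the robot, y to its left, z up, the work surface at z = 0. Lengths are in mm, angles in rad, forces in N, time in s.
With the tool pointing down it reaches from about 400 to 925 mm from the base axis. Payload 12.5 kg.
Tool frame: the origin (TCP) lies on the centre line of the jaws, within the pads' length; the fingertips stand 14 mm ahead of it and the grasp point (between the pads) lies 5 mm behind it; z points along the fingers, x is the direction in which the jaws open and shut, and the axes are right-handed (so a half turn about z gives the same grasp; the last joint's range is limited). The gripper opens to 95 mm and grips with 3 to 60 N. Pads are 20 mm wide; open, the fingers measure 119 mm over their backs; the gripper's body (75 mm by 180 mm) begins 59 mm behind the grasp point.
Start: joints at [-1.325, 0.491, 1.559, -0, 1.092, -0.106], TCP at [215.392, -586.733, 190.761] pointing down, gripper open.
Joint ranges: [-3.1, 3.1], [-0.84, 2.19], [0.05, 2.79], [-1.13, 4.28], [0.06, 2.93], [-2.69, 2.69]. Speed limits (rad/s): [2.22, 2.22, 2.79, 3.14, 3.14, 3.14].

### API

Orientations are given as [roll, pitch, yaw] about the fixed x, y, z axes, in that order (R = Rz(yaw) Ry(pitch) Rx(roll)).
In Python, from cell import state, read_camera, job_done gives the robot as it stands.
- The arm moves only by the shell command python3 -m handwheel 'ROWS'. ROWS is JSON, a list of rows, each an object of numbers: "hand": the finger opening in m, from 0 to 0.0951; "x", "y", "z": the shift along the world's x, y, z in m; "spin": the turn about the world's z in units of 5 degrees (1.0 is 5 degrees). In form: [{"hand": .., "x": .., "y": .., "z": .., "spin": ..}, ...]. A call has 1 to 20 rows; each row is the pose to reach, as a shift and turn from the pose commanded when the call began; what a row does not reach only later rows make up. A row lasts 1/12 s, in which the tool goes at most 41.7 mm and 7.16 degrees, less where a joint would pass 70% of its speed; a pose out of reach is approached as far as the arm can. A call with a gripper value outside its range is refused whole. The fingers move at their own pace and stop on an object; the grip force is fixed at half the most. Time passes only in rows, so rows that repeat a pose let the fingers close. It gives the time, the measured TCP pose, the force and the opening at its end, in the units of the state.
- state(): the state, without advancing time (a new reading comes with each control period).
- read_camera(name): name is "scene" or "side" or "wrist"; returns a dict with "img" (480x640x3 uint8, red, green, blue), "fx", "fy", "cx", "cy" (pixels), "T" (4x4, takes a point from camera to world coordinates). Camera axes: x right, y down, z forward; pixel columns grow to the right and rows downward; lengths in mm; the calibration is good to about 2 mm. A picture is of the moment at which its call begins. There is no depth.
- job_done(): hands the job in, once; it reports no verdict.
The state is a dict: "t": time; "joints": joint angles; "qvel": joint speeds; "tau": joint torques, N m; "eef_pos": TCP position; "tcp_rot": TCP orientation; "ft_force": force on the tool from outside, world axes, zero at the start; "moment": the same for the moment, N m; "opening": opening from 0.0 (shut) to 1.0 (fully open).
Only numpy, scipy, OpenCV 4.12 (cv2) and the standard library are available. Lean on these libraries where they do the work, as an engineer would, in place of code of your own. Each camera call takes 0.05 s, during which the arm holds its last target. There are 200 camera calls.

### The job

Set up the staining set on the bench shaker (not on the light box), in this order: lay the rubber base plate flat in the middle of the shaker's platform, lengthways along it; stand the white dish squarely in the middle of the plate, the same way round; lower the steel rack of slides by its handle upright down to the floor of the dish; then close the dish with its lid, fully seated. Let go of each piece before fetching the next, and leave the bottle, the wooden slide box and the loupe where they stand.

Things in the scene. Friction and masses are not known exactly. Their poses are not given: they have to be found in the camera images.
- shaker: Target: bench shaker, fixed: grey box 150 (own x) x 200 (y) x 65 mm high, its whole top a bare flat steel platform; black knob and panel on its -x side. Origin: centre of its underside; platform at z 65 mm, long direction y. On the left or right of the table, turned up to 0.3 rad.
- lightbox: Not the target. Slide viewing light box, fixed, grey frame with a white panel on top, 150 x 200 x 28 mm high, on the other side of the table. Origin: centre of its underside, long direction y.
- pad: Base plate: loose flat black slab of hard rubber, 62 mm (own x) x 114 mm (y) x 20 mm thick, 150 g. Origin: centre of its underside, z up. Can be gripped across its 62 mm. Either way round will do.
- dish: Loose open rectangular white ceramic dish, outside 52 (own x) x 98 (y) x 74 mm high, walls 4 mm, floor 4 mm thick, mouth 44 x 90 mm. About 280 g. Origin: centre of its underside, z up. Can be gripped across its 52 mm. Either way round will do.
- rack: Loose steel slide rack, 34 (own x) x 80 mm (y), 60 high, 120 g, holding five glass slides on edge (29 mm high). Handle arched over its middle: a bar along x, 34 long, 10 thick (y), at z 46 to 60 mm, free below; grip it across its 10 mm, along y. Origin: centre of underside, z up. Fits the dish lengthways (5 mm play each side), either way round; its handle then stays below the rim.
- lid: Loose white ceramic lid: plate 60 (own x) x 106 mm (y), 5 thick, on a locating block 34 x 80 x 5 mm that drops into the dish's mouth (5 mm play each side); on top an upright grip 12 thick (x), 40 long (y), at z 10 to 42 mm. 120 g. Origin: centre of the block's underside (it rests on it), z up; seated, 69 mm above the dish's origin. Either way round.
- reagent: Bystander: loose amber bottle with a black cap, 48 mm diameter, 95 mm high. Origin: centre of its underside.
- mailer: Bystander: loose wooden slide box 55 x 85 x 28 mm with a paper label on top. Origin: centre of its underside.
- loupe: Bystander: loose black cylindrical loupe, 42 mm diameter, 42 mm high. Origin: centre of its underside.
Things that resemble listed ones, but are neither listed nor needed, are in the scene too. What is shaped like the dish but pink or red is not meant. Leave any yellow look-alike of the lid alone.

How it is judged (in metres and radians):
On the way, in this order (a step that is already met when the one before it is completed fails the run):
1. the base plate lies on the middle of the shaker, lengthways, let go (horizontal distance between pad and shaker below 0.015 m and z of pad in the frame of shaker between 0.062 and 0.069 m and angle between the y axis of pad and the y axis of shaker, either way round below 0.2 rad and contact force between the fingers and pad below 0.3 N), for 0.2 s.
2. the dish stands on the base plate, let go (horizontal distance between pad and shaker below 0.015 m and z of pad in the frame of shaker between 0.062 and 0.069 m and angle between the y axis of pad and the y axis of shaker, either way round below 0.2 rad and horizontal distance between dish and pad below 0.01 m and z of dish in the frame of pad between 0.017 and 0.023 m and angle between the y axis of dish and the y axis of pad, either way round below 0.17 rad and contact force between the fingers and dish below 0.3 N), for 0.2 s.
3. the rack stands on the floor of the dish, let go (horizontal distance between dish and pad below 0.01 m and z of dish in the frame of pad between 0.017 and 0.023 m and angle between the y axis of dish and the y axis of pad, either way round below 0.17 rad and x of rack in the frame of dish between -0.009 and 0.009 m and y of rack in the frame of dish between -0.009 and 0.009 m and z of rack in the frame of dish between 0.001 and 0.008 m and angle between rack's own z axis and vertical below 0.06 rad and contact force between the fingers and rack below 0.3 N), for 0.2 s.
4. the lid is seated on the dish, let go (x of rack in the frame of dish between -0.009 and 0.009 m and y of rack in the frame of dish between -0.009 and 0.009 m and z of rack in the frame of dish between 0.001 and 0.008 m and angle between rack's own z axis and vertical below 0.06 rad and x of lid in the frame of dish between -0.009 and 0.009 m and y of lid in the frame of dish between -0.009 and 0.009 m and z of lid in the frame of dish between 0.066 and 0.072 m and angle between lid's own z axis and vertical below 0.05 rad and contact force between the fingers and lid below 0.3 N), for 0.2 s.
At the end, for the whole second after the job is handed in: Base plate flat on the shaker, centred within 15 mm, along it within 0.2 rad; dish on the plate, centred within 10 mm, along it within 0.17 rad; rack upright on the dish's floor; lid seated level with its block in the mouth; all let go and at rest (horizontal distance between pad and shaker below 0.015 m and z of pad in the frame of shaker between 0.062 and 0.069 m and angle between the y axis of pad and the y axis of shaker, either way round below 0.2 rad and horizontal distance between dish and pad below 0.01 m and z of dish in the frame of pad between 0.017 and 0.023 m and angle between the y axis of dish and the y axis of pad, either way round below 0.17 rad and x of rack in the frame of dish between -0.009 and 0.009 m and y of rack in the frame of dish between -0.009 and 0.009 m and z of rack in the frame of dish between 0.001 and 0.008 m and angle between rack's own z axis and vertical below 0.06 rad and x of lid in the frame of dish between -0.009 and 0.009 m and y of lid in the frame of dish between -0.009 and 0.009 m and z of lid in the frame of dish between 0.066 and 0.072 m and angle between lid's own z axis and vertical below 0.05 rad and linear speed of each of pad, dish, rack, lid below 0.02 m/s); the robot touches nothing.
It fails at once if the bottle is moved more than 30 mm (distance of reagent from where it was at the start of the episode above 0.03 m).
It fails at once if the wooden slide box is moved more than 30 mm (distance of mailer from where it was at the start of the episode above 0.03 m).
It fails at once if the loupe is moved more than 30 mm (distance of loupe from where it was at the start of the episode above 0.03 m).
It also fails if it takes over 120 s, if anything falls off the work surface, if the arm or the gripper's body presses on something with over 40 N, if the wrist force passes 120 N, or if a joint passes its speed limit or range.

## Working session

There is one attempt and no reset: what is moved stays moved. The work goes in short steps, Python scripts to look and compute and a shell command to move; the robot and the scene stay as the last step left them, time stands still between calls to the robot, and variables do not carry over. Pictures are saved under pics/ and viewed, about 12 in all and at most 16, crops included, and the job is handed in when it is done.

```bash
mkdir -p pics; cat > h.py <<'E'
import numpy as np, cv2
from cell import state, read_camera, job_done
def snap(name,fn):
    c=read_camera(name); np.savez('pics/'+fn+'.npz',**c)
    cv2.imwrite('pics/'+fn+'.png',cv2.cvtColor(c['img'],cv2.COLOR_RGB2BGR)); return c
def load(fn): return dict(np.load('pics/'+fn+'.npz'))
def px2w(c,u,v,z):
    T=np.array(c['T']); d=T[:3,:3]@np.array([(u-c['cx'])/c['fx'],(v-c['cy'])/c['fy'],1.]); o=T[:3,3]
    return o+d*(z-o[2])/d[2]
def w2px(c,P):
    T=np.array(c['T']); p=(np.atleast_2d(P)-T[:3,3])@T[:3,:3]
    return np.c_[c['fx']*p[:,0]/p[:,2]+c['cx'],c['fy']*p[:,1]/p[:,2]+c['cy']]
E
python3 - <<'E'
from h import *
for n in('scene','side','wrist'):
    c=snap(n,n+'0'); print(n,np.round(c['T'],3).tolist(),c['fx'],c['cx'],c['cy'])
print(state())
E
```

```text
scene [[-0.601, 0.564, -0.566, 1177.781], [0.799, 0.428, -0.422, 478.643], [0.004, -0.706, -0.708, 816.124], [0.0, 0.0, 0.0, 1.0]] 503.84694939444483 323.82950316181666 240.54743317283058
side [[0.999, -0.015, 0.033, 527.622], [-0.034, -0.693, 0.72, -856.164], [0.012, -0.72, -0.694, 894.301], [0.0, 0.0, 0.0, 1.0]] 579.352147403303 316.56170451803933 227.17223626399763
wrist [[0.344, -0.903, -0.259, 289.435], [-0.939, -0.331, -0.093, -558.287], [-0.001, 0.275, -0.961, 383.865], [0.0, 0.0, 0.0, 1.0]] 335.41946927978233 313.8587498859047 239.42145952135257
{'t': 0.15, 'joints': array([-1.32461759e+00,  4.91402699e-01,  1.55930865e+00, -1.48383993e-05,
        1.09170470e+00, -1.05624613e-01]), 'qvel': array([-0.00027591, -0.00366475, -0.00349885,  0.00056452,  0.00143122,
       -0.00102247]), 'tau': array([ 8.47821811e-04, -6.12893987e+01, -2.58279634e+01,  6.91483961e-02,
        4.72802029e-02, -8.76443596e-05]), 'eef_pos': array([ 215.32422911, -586.52620798,  190.30770558]), 'tcp_rot': array([-3.14151893e+00,  8.20190460e-04, -1.21898610e+00]), 'ft_force': array([-0.07232684,  0.67790459, -0.39340043]), 'moment': array([-0.03003877,  0.02108052,  0.0186949 ]), 'opening': 1.000019615781943}
```

View pics/scene0.png

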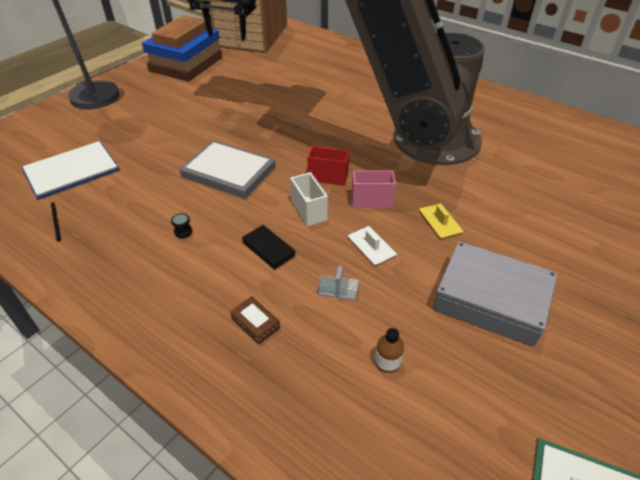

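View pics/side0.png

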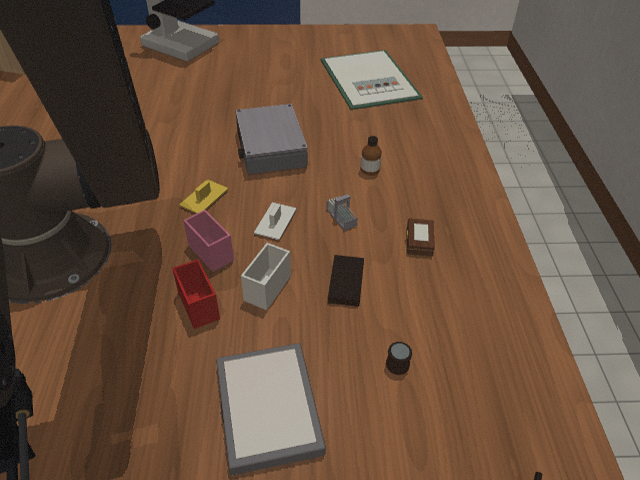

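Scene/side pictures: the shaker is at +y (side 270,140), the white dish at (267,275), the pad at (346,280), the rack at (341,211) and the white lid at (275,220). Red, pink and yellow decoys stand on the robot side. I'll enlarge both views.

```bash
python3 - <<'E'
import cv2
for f,(x,y,w,h),o in (('side0',(175,95,264,198),'a'),('side0',(225,180,160,130),'b'),('scene0',(235,165,165,135),'c')):
    i=cv2.imread(f'pics/{f}.png')[y:y+h,x:x+w]; s=3 if o=='a' else 4.5
    cv2.imwrite(f'pics/crop_{o}.png',cv2.resize(i,None,fx=s,fy=s,interpolation=cv2.INTER_CUBIC))
E
```

```text
(no output)
```

View pics/crop_a.png

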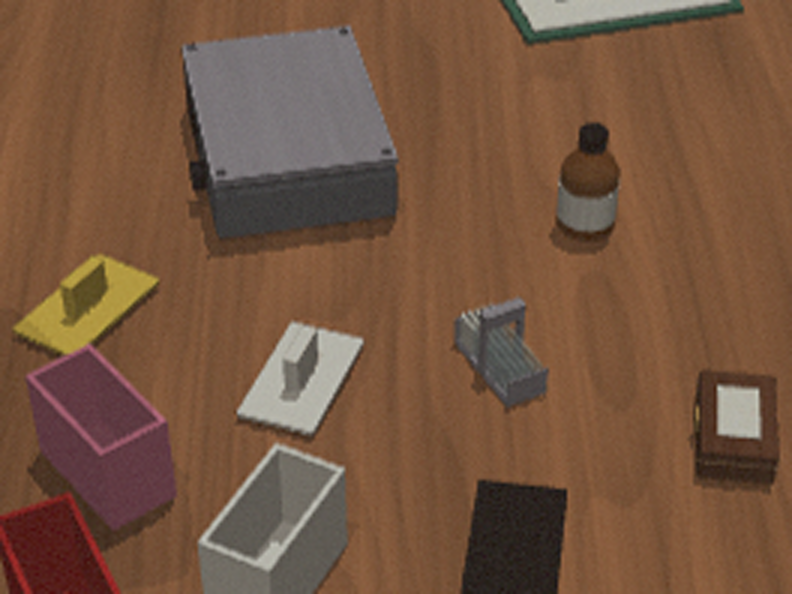

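View pics/crop_b.png

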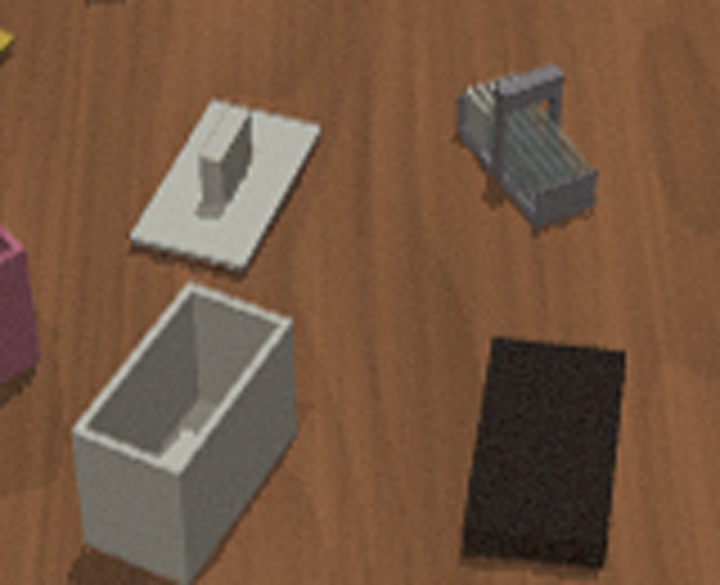

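View pics/crop_c.png

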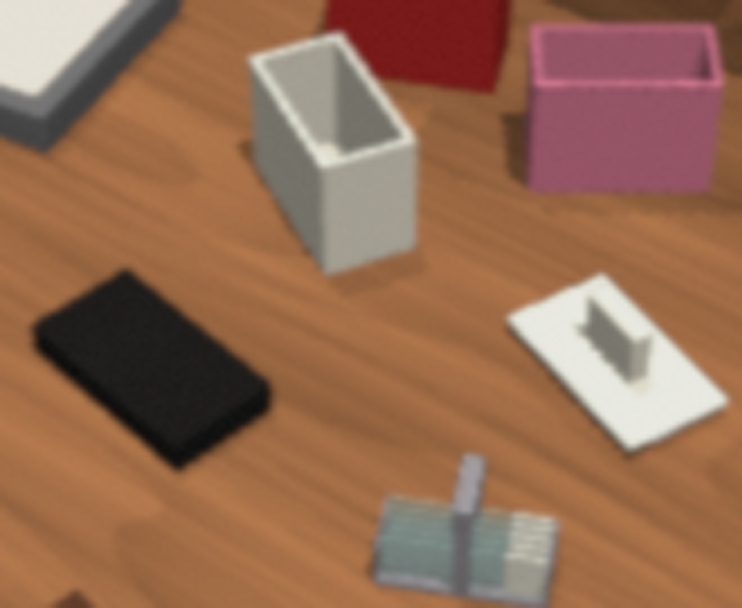

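```bash
cat > fit.py <<'E'
from h import *
from scipy.optimize import least_squares
def fit(cams,obs,x0):
    """obs: list of (cam, model xyz, full pixel); returns x,y,yaw"""
    def r(p):
        c,s=np.cos(p[2]),np.sin(p[2]); out=[]
        for k,m,px in obs:
            w=[p[0]+c*m[0]-s*m[1],p[1]+s*m[0]+c*m[1],m[2]]
            out.append(w2px(cams[k],w)[0]-px)
        return np.ravel(out)
    R=least_squares(r,x0,loss='soft_l1'); return R.x,r(R.x).reshape(-1,2)
def box(hx,hy,z): return [(-hx,hy,z),(hx,hy,z),(hx,-hy,z),(-hx,-hy,z)]
E
cat > meas.py <<'E'
from fit import *
cams={'side':load('side0'),'scene':load('scene0')}
cr=lambda o,s:(lambda p:(np.array(p)+.5)/s-.5+o)
a=cr((175,95),3);b=cr((225,180),4.5);c=cr((235,165),4.5)
def L(cam,f,ms,ps): return [(cam,m,f(p)) for m,p in zip(ms,ps)]
I=lambda p:np.array(p,float)
d=box(26,49,74); l=box(30,53,10); p2=box(31,57,20); p0=box(31,57,0); s=box(75,100,65); r=box(17,40,0); hd=[(17,0,60),(-17,0,60)]
O={'dish':L('side',b,d,[(190,285),(292,320),(182,470),(75,432)])+L('scene',c,d,[(413,135),(325,163),(250,58),(338,33)]),
'lid':L('side',b,l,[(213,99),(321,127),(242,265),(132,237)])+L('scene',c,l,[(727,400),(630,447),(507,320),(603,275)]),
'pad':L('side',b,p2[:2]+p0[2:],[(493,340),(625,352),(602,568),(463,558)])+L('scene',c,p2,[(270,385),(180,447),(35,330),(127,270)]),
'shaker':L('side',a,s,[(184,45),(350,28),(396,160),(213,180)])+L('scene',I,s,[(556,269),(541,322),(437,292),(462,245)]),
'rack':L('side',b,[r[2],r[3]]+hd,[(597,208),(537,230),(560,73),(500,88)])+L('scene',c,[r[2],r[1]]+hd,[(377,583),(548,605),(465,510),(472,456)])}
x0={'dish':-.5,'lid':-.5,'pad':-.1,'shaker':0,'rack':.7}
for k,o in O.items():
    v,e=fit(cams,o,[500,0,x0[k]]); print(k,v.round(3),'deg',np.degrees(v[2]).round(1),'err',e.round(1).tolist())
for n,u,v,z in(('bottlecap',372,141,95),('mailer',421,232,28),('loupe',400,350,42),('lightbox',270,405,28)): print(n,px2w(cams['side'],u,v,z).round())
for n,u,v,z in(('bottlecap',391,334,95),('mailer',255,316,28),('loupe',181,219,42)): print(n,px2w(cams['scene'],u,v,z).round())
E
python3 meas.py
```

```text
dish [ 465.356 -100.894   -0.483] deg -27.7 err [[-0.5, -0.9], [0.0, -0.2], [-0.2, 0.8], [-0.6, -0.2], [0.5, 1.0], [-0.7, 1.1], [-0.8, -0.0], [-0.4, -0.1]]
lid [ 4.78195e+02  8.90520e+01 -3.66000e-01] deg -21.0 err [[-0.1, -0.2], [0.3, -0.5], [0.6, -0.3], [-0.5, -0.6], [0.2, -0.2], [-0.3, 0.0], [-0.3, -0.9], [-0.3, -0.4]]
pad [ 6.23476e+02 -9.03660e+01 -1.61000e-01] deg -9.2 err [[-0.3, -1.4], [0.1, -1.1], [0.5, 0.2], [-0.2, -1.0], [0.7, -0.6], [-1.1, 0.1], [-1.4, -1.2], [-0.3, -0.9]]
shaker [460.983 366.514 -24.942] deg -1429.1 err [[-1.2, -0.0], [-0.0, -0.7], [0.6, -0.8], [-0.4, 0.3], [-0.1, 2.5], [2.7, 5.7], [-0.8, -2.5], [-4.7, -5.0]]
rack [626.121 103.706  13.06 ] deg 748.3 err [[-0.5, -0.7], [0.0, -0.4], [-0.5, -1.2], [-0.3, 0.4], [-0.8, 0.5], [-0.3, 0.4], [-0.5, 0.0], [0.1, -0.6]]
bottlecap [706. 263.  95.]
mailer [792.  23.  28.]
loupe [ 703. -283.   42.]
lightbox [ 478. -374.   28.]
bottlecap [713. 275.  95.]
mailer [792.  26.  28.]
loupe [ 700. -282.   42.]
```

```bash
python3 -m handwheel '[{"hand":0.095,"x":0.1,"y":0.12,"z":0.01,"spin":3},{"hand":0.095,"x":0.2,"y":0.24,"z":0.01,"spin":6},{"hand":0.095,"x":0.3,"y":0.37,"z":0.01,"spin":9},{"hand":0.095,"x":0.408,"y":0.497,"z":0.01,"spin":12.1},{"hand":0.095,"x":0.408,"y":0.497,"z":0.01,"spin":12.1},{"hand":0.095,"x":0.408,"y":0.497,"z":0.01,"spin":12.1},{"hand":0.095,"x":0.408,"y":0.497,"z":0.01,"spin":12.1},{"hand":0.095,"x":0.408,"y":0.497,"z":0.01,"spin":12.1},{"hand":0.095,"x":0.408,"y":0.497,"z":0.01,"spin":12.1},{"hand":0.095,"x":0.408,"y":0.497,"z":0.01,"spin":12.1},{"hand":0.095,"x":0.408,"y":0.497,"z":0.01,"spin":12.1},{"hand":0.095,"x":0.408,"y":0.497,"z":0.01,"spin":12.1},{"hand":0.095,"x":0.408,"y":0.497,"z":0.01,"spin":12.1},{"hand":0.095,"x":0.408,"y":0.497,"z":0.01,"spin":12.1},{"hand":0.095,"x":0.408,"y":0.497,"z":0.01,"spin":12.1},{"hand":0.095,"x":0.408,"y":0.497,"z":0.01,"spin":12.1},{"hand":0.095,"x":0.408,"y":0.497,"z":0.01,"spin":12.1},{"hand":0.095,"x":0.408,"y":0.497,"z":0.01,"spin":12.1},{"hand":0.095,"x":0.408,"y":0.497,"z":0.01,"spin":12.1},{"hand":0.095,"x":0.408,"y":0.497,"z":0.01,"spin":12.1}]'
python3 - <<'E'
from h import *
c=snap('wrist','w1'); s=state(); print(s['eef_pos'],np.degrees(s['tcp_rot']))
i=cv2.imread('pics/w1.png')
for (cx,cy,y),hx,hy,z,col in (((623.5,-90.4,-.161),31,57,20,(0,255,0)),((465.4,-100.9,-.483),26,49,74,(0,0,255)),((478.2,89,-.366),30,53,10,(255,0,0)),((626.1,103.7,.494),17,40,0,(255,0,255)),((461,366.5,.19),75,100,65,(0,255,255))):
    P=np.array([(cx+np.cos(y)*a-np.sin(y)*b,cy+np.sin(y)*a+np.cos(y)*b,z) for a,b in((-hx,hy),(hx,hy),(hx,-hy),(-hx,-hy))])
    cv2.polylines(i,[w2px(c,P).round().astype(int)],True,col,1)
cv2.imwrite('pics/w1o.png',i)
E
```

```text
t: 1.82
eef_pos: [622.7, -90.8, 200.8]
tcp_rot: [3.141, 0.0, -0.164]
ft_force: [-0.5, -0.2, -0.5]
opening: 1.003
[622.79248093 -90.8516911  200.90091801] [ 1.79993792e+02  3.22182294e-04 -9.42912187e+00]
```

View pics/w1o.png

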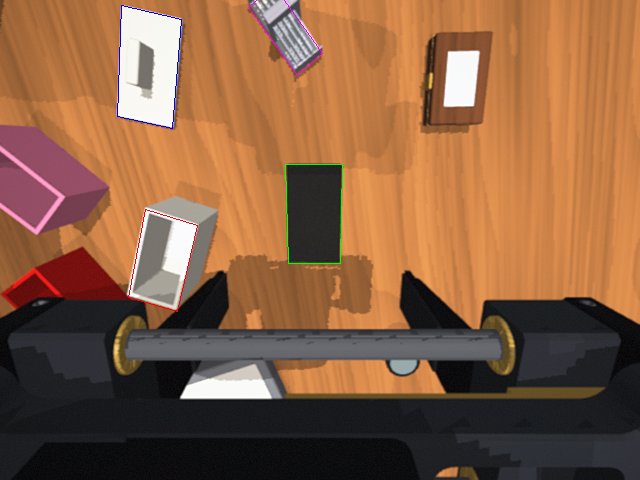

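Overlays lie on the pad, dish and lid outlines to within 1–2 px. Descend and grip the pad.

```bash
python3 -m handwheel '[{"hand":0.095,"x":0,"y":0,"z":-0.04,"spin":0},{"hand":0.095,"x":0,"y":0,"z":-0.08,"spin":0},{"hand":0.095,"x":0,"y":0,"z":-0.12,"spin":0},{"hand":0.095,"x":0,"y":0,"z":-0.15,"spin":0},{"hand":0.095,"x":0,"y":0,"z":-0.17,"spin":0},{"hand":0.095,"x":0,"y":0,"z":-0.183,"spin":0},{"hand":0.095,"x":0,"y":0,"z":-0.183,"spin":0},{"hand":0.095,"x":0,"y":0,"z":-0.183,"spin":0},{"hand":0.05,"x":0,"y":0,"z":-0.183,"spin":0},{"hand":0.05,"x":0,"y":0,"z":-0.183,"spin":0},{"hand":0.05,"x":0,"y":0,"z":-0.183,"spin":0},{"hand":0.05,"x":0,"y":0,"z":-0.183,"spin":0},{"hand":0.05,"x":0,"y":0,"z":-0.183,"spin":0},{"hand":0.05,"x":0,"y":0,"z":-0.183,"spin":0},{"hand":0.05,"x":0,"y":0,"z":-0.183,"spin":0},{"hand":0.05,"x":0,"y":0,"z":-0.183,"spin":0}]'
python3 - <<'E'
import cv2
i=cv2.imread('pics/scene0.png')[225:365,405:575]
cv2.imwrite('pics/crop_d.png',cv2.resize(i,None,fx=4.5,fy=4.5,interpolation=cv2.INTER_CUBIC))
E
```

```text
t: 3.2
eef_pos: [623.4, -89.7, 17.8]
tcp_rot: [3.142, -0.0, -0.163]
ft_force: [-0.1, 0.3, -0.3]
opening: 0.538
```

View pics/crop_d.png

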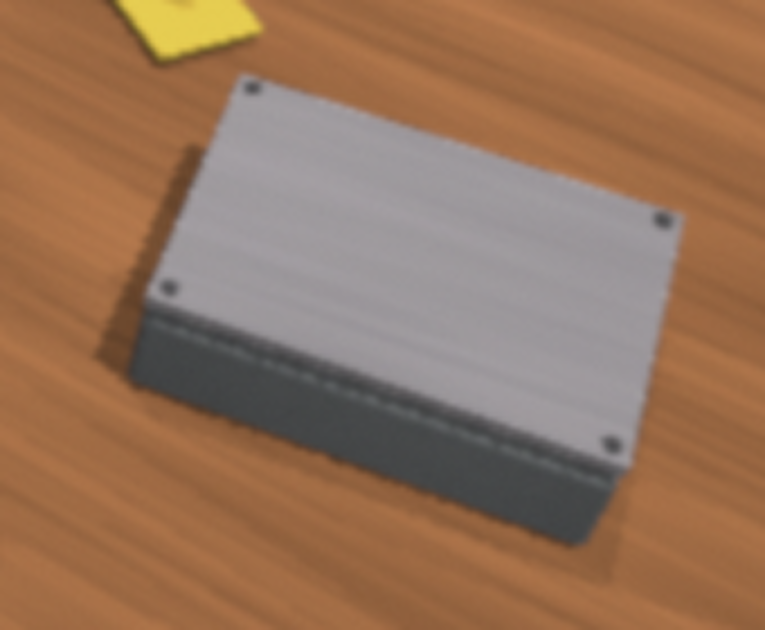

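Scene crop: platform corners at (240,75), (683,212), (630,468), (147,300). The opening of 0.538 (51 mm) is too small for a 62 mm pad, so I'll check.

```bash
python3 - <<'E'
import re
t=open('meas.py').read()
t=t.replace("L('scene',I,s,[(556,269),(541,322),(437,292),(462,245)])","L('scene',cr((405,225),4.5),s,[(683,212),(630,468),(147,300),(240,75)])").replace("'shaker':0,","'shaker':.19,")
open('meas.py','w').write(t)
E
python3 meas.py | grep shaker
python3 - <<'E'
from h import *
c=snap('wrist','w2');snap('side','s2');print(state()['opening'],state()['ft_force'])
i=cv2.imread('pics/w2.png')[100:400,120:520]; j=cv2.imread('pics/s2.png')[180:330,250:450]
cv2.imwrite('pics/w2s.png',np.vstack([i,cv2.resize(j,(400,300),interpolation=cv2.INTER_CUBIC)]))
E
```

```text
shaker [461.975 368.264  -6.09 ] deg -348.9 err [[-0.9, -0.4], [0.2, -1.1], [1.0, -1.3], [0.1, -0.1], [0.2, 0.3], [-0.0, -0.1], [-0.5, -0.9], [-0.2, -0.6]]
0.5306408367454013 [-0.23714716 -0.99460075  0.09679491]
```

View pics/w2s.png

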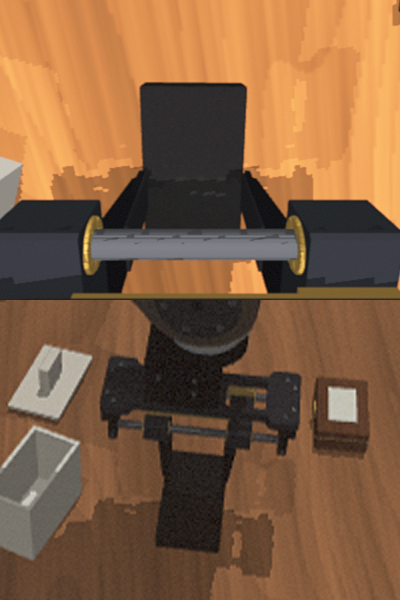

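Fingers flank the pad. I'll command tighter to see whether the pad stops them, then lift.

```bash
python3 -m handwheel '[{"hand":0.02,"x":0,"y":0,"z":0,"spin":0},{"hand":0.02,"x":0,"y":0,"z":0,"spin":0},{"hand":0.02,"x":0,"y":0,"z":0,"spin":0},{"hand":0.02,"x":0,"y":0,"z":0,"spin":0}]'; python3 -m handwheel '[{"hand":0.02,"x":0,"y":0,"z":0.01,"spin":0},{"hand":0.02,"x":0,"y":0,"z":0.03,"spin":0},{"hand":0.02,"x":0,"y":0,"z":0.05,"spin":0},{"hand":0.02,"x":0,"y":0,"z":0.05,"spin":0}]'
python3 - <<'E'
from h import *
c=snap('scene','sc3'); i=cv2.imread('pics/sc3.png')[190:310,190:350]
cv2.imwrite('pics/sc3c.png',cv2.resize(i,None,fx=4,fy=4,interpolation=cv2.INTER_CUBIC))
E
```

```text
t: 3.63
eef_pos: [623.4, -89.7, 17.8]
tcp_rot: [3.142, -0.0, -0.163]
ft_force: [0.3, -0.4, -0.7]
opening: 0.3
t: 3.97
eef_pos: [625.1, -90.1, 72.0]
tcp_rot: [3.141, -0.006, -0.163]
ft_force: [1.2, -0.8, 1.0]
opening: 0.21
```

View pics/sc3c.png

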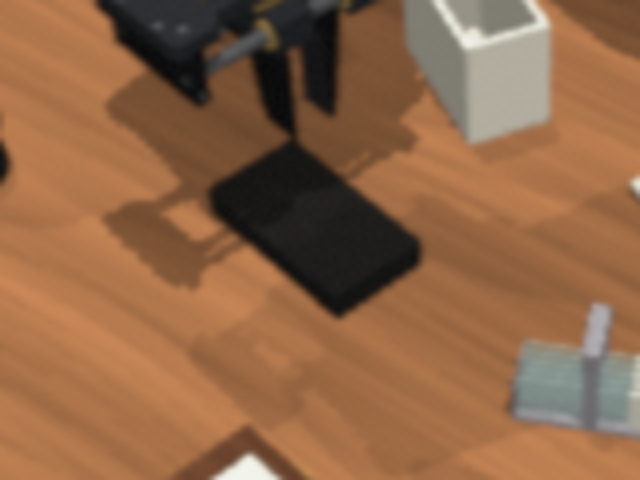

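```bash
python3 - <<'E'
from fit import *
c=load('sc3'); print('expected TCP tips px',w2px(c,[625,-90,58]))
cr=lambda p:(np.array(p)+.5)/4-.5+(190,190)
m=box(31,57,20)
v,e=fit({'scene':c},[('scene',a,cr(p)) for a,p in zip(m,[(420,242),(340,300),(212,193),(290,142)])],[623,-90,-.16]); print(v,e.round(1).tolist())
w=load('w2');print(np.array(w['T']).round(3)); print(w2px(w,[623.4,-89.7,3.8]))
print(np.array(load('w1')['T']).round(3))
E
```

```text
expected TCP tips px [[266.15516433 231.22462592]]
[ 6.25034721e+02 -8.79377037e+01 -1.44971191e-01] [[1.3, -0.0], [-0.2, 0.2], [-1.5, 0.1], [0.3, -0.5]]
[[ 9.87000e-01 -1.57000e-01 -4.50000e-02  6.37019e+02]
 [-1.63000e-01 -9.48000e-01 -2.72000e-01 -1.13520e+01]
 [ 0.00000e+00  2.75000e-01 -9.61000e-01  2.11420e+02]
 [ 0.00000e+00  0.00000e+00  0.00000e+00  1.00000e+00]]
[[312.77136109 268.61347765]]
[[ 9.86000e-01 -1.58000e-01 -4.50000e-02  6.36526e+02]
 [-1.65000e-01 -9.48000e-01 -2.72000e-01 -1.24310e+01]
 [ 0.00000e+00  2.75000e-01 -9.61000e-01  3.94392e+02]
 [ 0.00000e+00  0.00000e+00  0.00000e+00  1.00000e+00]]
```

```bash
python3 - <<'E'
from fit import *
w=load('w1');T=w['T'];j=np.array([np.cos(-.164),np.sin(-.164),0]);t=np.array([622.8,-90.85,200.9])
for dz in(-14,5,25): print(dz,w2px(w,[t+s*47.5*j+[0,0,dz] for s in(-1,1)]).round(), ((t+[0,0,dz]-T[:3,3])@T[:3,:3]).round())
w=load('w2');t=np.array([623.4,-89.7,17.8])
for dz in(-14,5,25): print(dz,w2px(w,[t+s*25.5*j+[0,0,dz] for s in(-1,1)]).round())
i=cv2.imread('pics/w2.png')[230:350,220:420]; j=cv2.imread('pics/w1.png')[230:350,180:440]
cv2.imwrite('pics/cmp.png',np.vstack([cv2.resize(i,(720,300),interpolation=2)[:, :],cv2.resize(j,(720,300),interpolation=2)]))
E
```

```text
-14 [[241. 269.]
 [385. 269.]] [ -1.  19. 221.]
5 [[234. 280.]
 [391. 280.]] [ -1.  25. 203.]
25 [[226. 294.]
 [399. 294.]] [ -1.  30. 184.]
-14 [[274. 269.]
 [351. 269.]]
5 [[271. 280.]
 [355. 280.]]
25 [[266. 294.]
 [359. 294.]]
```

View pics/cmp.png

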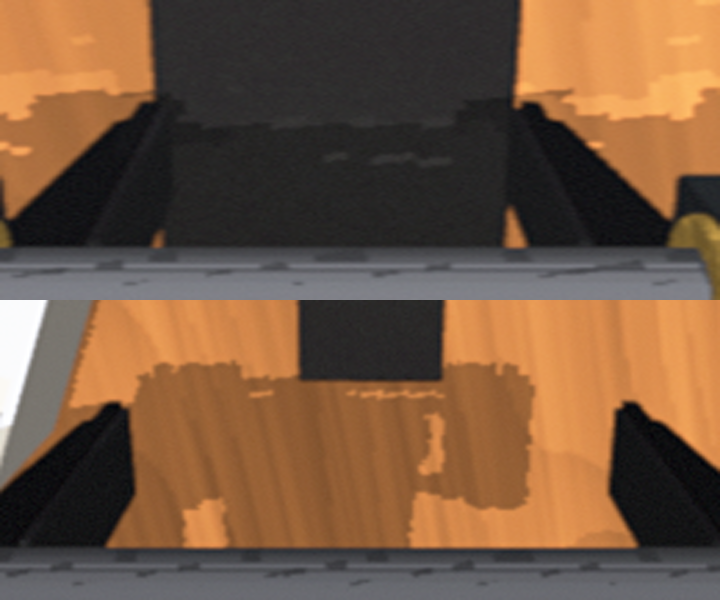

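Scene crop sc3c shows the fingers closed over the pad without moving it, with tips apparently about 25–30 mm higher than stated. I'll triangulate the tips in clear view.

```bash
python3 -m handwheel '[{"hand":0.08,"x":0,"y":0,"z":0.03,"spin":0},{"hand":0.08,"x":0,"y":0,"z":0.06,"spin":0},{"hand":0.08,"x":0,"y":0,"z":0.06,"spin":0},{"hand":0.08,"x":0,"y":0,"z":0.06,"spin":0},{"hand":0.08,"x":0,"y":0,"z":0.06,"spin":0},{"hand":0.08,"x":0,"y":0,"z":0.06,"spin":0},{"hand":0.08,"x":0,"y":0,"z":0.06,"spin":0},{"hand":0.08,"x":0,"y":0,"z":0.06,"spin":0},{"hand":0.08,"x":0,"y":0,"z":0.06,"spin":0},{"hand":0.08,"x":0,"y":0,"z":0.06,"spin":0}]'
python3 - <<'E'
from h import *
s=state(); t=s['eef_pos']; y=s['tcp_rot'][2]; j=np.array([np.cos(y),np.sin(y),0]); print(t,s['opening'],s['joints'])
out=[]
for n in('side','scene'):
    c=snap(n,n+'4'); i=c['img'][...,::-1].copy(); p=w2px(c,[t+k*40*j+[0,0,-14] for k in(-1,0,1)]); o=(p[1]-[80,65]).astype(int); print(n,o,p.round(1))
    i=cv2.convertScaleAbs(i[o[1]:o[1]+110,o[0]:o[0]+160],alpha=1.8,beta=15); i=cv2.resize(i,None,fx=4.5,fy=4.5,interpolation=2)
    for q in p: cv2.drawMarker(i,tuple(((q-o)*4.5).astype(int)),(0,255,0),cv2.MARKER_CROSS,8,1)
    out.append(i)
im=np.vstack(out); im=cv2.resize(im,None,fx=.6,fy=.6,interpolation=cv2.INTER_AREA); cv2.imwrite('pics/tips.png',im); print(im.shape)
E
```

```text
t: 4.85
eef_pos: [623.3, -89.7, 127.4]
tcp_rot: [-3.142, 0.001, -0.163]
ft_force: [0.2, 0.1, 0.1]
opening: 0.825
[623.28401426 -89.70323807 127.35260224] 0.8251739498337298 [-2.47784959e-01  5.63271467e-01  1.61417598e+00  5.54890798e-06
  9.64708437e-01 -8.47385568e-02]
side [268 177] [[327.4 240.7]
 [348.4 242.8]
 [369.5 245. ]]
scene [184 146] [[279.4 203.1]
 [264.8 211.8]
 [249.5 220.7]]
(594, 432, 3)
```

View pics/tips.png

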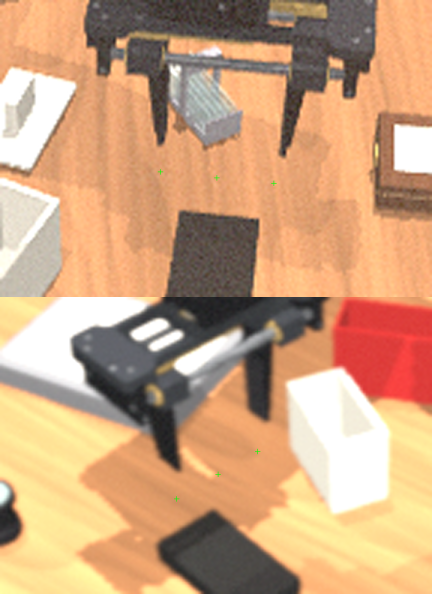

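```bash
cat > tri.py <<'E'
from h import *
def tri(obs):
    A=[];b=[]
    for c,(u,v) in obs:
        T=np.array(c['T']);d=T[:3,:3]@[(u-c['cx'])/c['fx'],(v-c['cy'])/c['fy'],1];d/=np.linalg.norm(d);M=np.eye(3)-np.outer(d,d);A.append(M);b.append(M@T[:3,3])
    return np.linalg.lstsq(np.vstack(A),np.hstack(b),rcond=None)[0]
E
python3 - <<'E'
from tri import *
a,b=load('side4'),load('scene4')
l=tri([(a,(328,231)),(b,(282.1,191.6))]); r=tri([(a,(373.2,234.8)),(b,(249.9,210))]); print(l,r,(l+r)/2,np.linalg.norm(l-r))
E
```

```text
[580.64685245 -81.3349752  140.73651634] [664.0346528  -94.84122005 141.72551484] [622.34075263 -88.08809763 141.23101559] 84.48030549057033
```

The tips really stand at (622, -88, 141) when the TCP reads z 127.4, so they are about 14 mm above the reported TCP, not 14 mm below. Horizontally they agree. I'll use tip = z + 14 and descend carefully.

```bash
python3 -m handwheel '[{"hand":0.085,"x":0,"y":0,"z":-0.04,"spin":0},{"hand":0.085,"x":0,"y":0,"z":-0.08,"spin":0},{"hand":0.085,"x":0,"y":0,"z":-0.11,"spin":0},{"hand":0.085,"x":0,"y":0,"z":-0.125,"spin":0},{"hand":0.085,"x":0,"y":0,"z":-0.134,"spin":0},{"hand":0.085,"x":0,"y":0,"z":-0.134,"spin":0},{"hand":0.085,"x":0,"y":0,"z":-0.134,"spin":0},{"hand":0.05,"x":0,"y":0,"z":-0.134,"spin":0},{"hand":0.05,"x":0,"y":0,"z":-0.134,"spin":0},{"hand":0.05,"x":0,"y":0,"z":-0.134,"spin":0},{"hand":0.05,"x":0,"y":0,"z":-0.134,"spin":0},{"hand":0.05,"x":0,"y":0,"z":-0.134,"spin":0},{"hand":0.05,"x":0,"y":0,"z":-0.134,"spin":0},{"hand":0.05,"x":0,"y":0,"z":-0.134,"spin":0},{"hand":0.05,"x":0,"y":0,"z":-0.134,"spin":0}]'
```

```text
t: 6.2
eef_pos: [623.7, -89.8, -5.5]
tcp_rot: [3.142, -0.001, -0.163]
ft_force: [-1.4, 0.7, 6.0]
opening: 0.639
```

```bash
python3 -m handwheel '[{"hand":0.05,"x":0,"y":0,"z":0.03,"spin":0},{"hand":0.05,"x":0,"y":0,"z":0.07,"spin":0},{"hand":0.05,"x":0,"y":0,"z":0.11,"spin":0},{"hand":0.05,"x":-0.01,"y":0.03,"z":0.12,"spin":0.3},{"hand":0.05,"x":-0.025,"y":0.065,"z":0.12,"spin":0.6},{"hand":0.05,"x":-0.04,"y":0.1,"z":0.12,"spin":1},{"hand":0.05,"x":-0.05,"y":0.135,"z":0.12,"spin":1.3},{"hand":0.05,"x":-0.06,"y":0.17,"z":0.12,"spin":1.6},{"hand":0.05,"x":-0.075,"y":0.205,"z":0.12,"spin":2},{"hand":0.05,"x":-0.085,"y":0.24,"z":0.12,"spin":2.3},{"hand":0.05,"x":-0.1,"y":0.275,"z":0.12,"spin":2.6},{"hand":0.05,"x":-0.11,"y":0.31,"z":0.12,"spin":3},{"hand":0.05,"x":-0.12,"y":0.345,"z":0.12,"spin":3.3},{"hand":0.05,"x":-0.135,"y":0.38,"z":0.12,"spin":3.6},{"hand":0.05,"x":-0.145,"y":0.41,"z":0.12,"spin":3.8},{"hand":0.05,"x":-0.155,"y":0.44,"z":0.12,"spin":4.1},{"hand":0.05,"x":-0.162,"y":0.458,"z":0.12,"spin":4.1},{"hand":0.05,"x":-0.162,"y":0.458,"z":0.12,"spin":4.1},{"hand":0.05,"x":-0.162,"y":0.458,"z":0.12,"spin":4.1},{"hand":0.05,"x":-0.162,"y":0.458,"z":0.12,"spin":4.1}]'
python3 -m handwheel '[{"hand":0.05,"x":0,"y":0,"z":-0.02,"spin":0},{"hand":0.05,"x":0,"y":0,"z":-0.04,"spin":0},{"hand":0.05,"x":0,"y":0,"z":-0.05,"spin":0},{"hand":0.05,"x":0,"y":0,"z":-0.053,"spin":0},{"hand":0.05,"x":0,"y":0,"z":-0.053,"spin":0},{"hand":0.05,"x":0,"y":0,"z":-0.053,"spin":0}]'
```

```text
t: 7.87
eef_pos: [461.4, 367.7, 113.6]
tcp_rot: [3.141, 0.0, 0.195]
ft_force: [0.5, 0.6, -1.3]
opening: 0.642
t: 8.37
eef_pos: [462.0, 367.9, 61.2]
tcp_rot: [-3.141, -0.001, 0.194]
ft_force: [-0.5, 0.1, -1.4]
opening: 0.637
```

Not touching yet (−1.4 N is just the pad weight). Lower 2 mm, release, rise.

```bash
python3 -m handwheel '[{"hand":0.05,"x":0,"y":0,"z":-0.002,"spin":0},{"hand":0.05,"x":0,"y":0,"z":-0.002,"spin":0},{"hand":0.05,"x":0,"y":0,"z":-0.002,"spin":0},{"hand":0.08,"x":0,"y":0,"z":-0.002,"spin":0},{"hand":0.08,"x":0,"y":0,"z":-0.002,"spin":0},{"hand":0.08,"x":0,"y":0,"z":-0.002,"spin":0},{"hand":0.08,"x":0,"y":0,"z":-0.002,"spin":0},{"hand":0.08,"x":0,"y":0,"z":0.04,"spin":0},{"hand":0.08,"x":0,"y":0,"z":0.08,"spin":0},{"hand":0.08,"x":0,"y":0,"z":0.12,"spin":0},{"hand":0.08,"x":0,"y":0,"z":0.16,"spin":0},{"hand":0.08,"x":0,"y":0,"z":0.16,"spin":0},{"hand":0.08,"x":0,"y":0,"z":0.16,"spin":0}]'
python3 - <<'E'
from h import *
c=snap('wrist','w5'); i=c['img'][...,::-1].copy(); print(np.array(c['T'])[:3,3])
for (cx,cy,y),hx,hy,z,col in (((462,368.3,.194),75,100,65,(0,255,255)),((462,368.3,.194),31,57,85,(0,255,0))):
    P=np.array([(cx+np.cos(y)*a-np.sin(y)*b,cy+np.sin(y)*a+np.cos(y)*b,z) for a,b in((-hx,hy),(hx,hy),(hx,-hy),(-hx,-hy))])
    cv2.polylines(i,[w2px(c,P).round().astype(int)],True,col,1)
cv2.imwrite('pics/w5o.png',i)
E
```

```text
t: 9.45
eef_pos: [461.8, 368.7, 222.8]
tcp_rot: [-3.14, -0.004, 0.195]
ft_force: [-0.4, 0.1, 0.4]
opening: 0.842
[447.08583757 446.15546454 416.54108767]
```

View pics/w5o.png

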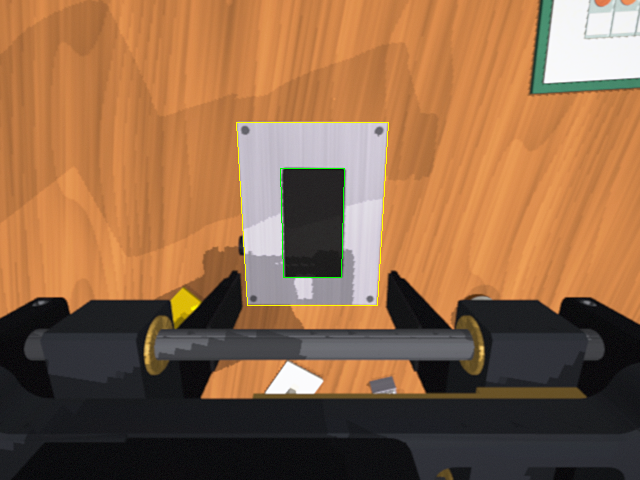

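Pad lies centred on the shaker (green overlay matches). Next is the dish; first I'll check clearance to the red and pink decoys.

```bash
python3 - <<'E'
from h import *
c=load('side0');s=load('scene0')
for n,u,v in(('pink',207,228),('red',194,285)): print(n,px2w(c,u,v,74).round())
for n,u,v in(('pink',374,178),('red',329,157)): print(n,px2w(s,u,v,74).round())
for n,u,v in (('red corners scene',308,149),('',349,151),('',345,164),('',308,160)): print(n,px2w(s,u,v,74).round())
y=np.radians(-27.7); j=np.array([np.cos(y),np.sin(y)])
for k in (-43,-60): print(np.array([465.4,-100.9])+k*j)
E
python3 -m handwheel '[{"hand":0.08,"x":0.003,"y":-0.1,"z":0,"spin":-2},{"hand":0.08,"x":0.003,"y":-0.2,"z":0,"spin":-4},{"hand":0.08,"x":0.003,"y":-0.3,"z":0,"spin":-6},{"hand":0.08,"x":0.003,"y":-0.469,"z":0,"spin":-7.8},{"hand":0.08,"x":0.003,"y":-0.469,"z":0,"spin":-7.8},{"hand":0.08,"x":0.003,"y":-0.469,"z":0,"spin":-7.8},{"hand":0.08,"x":0.003,"y":-0.469,"z":0,"spin":-7.8},{"hand":0.08,"x":0.003,"y":-0.469,"z":0,"spin":-7.8},{"hand":0.08,"x":0.003,"y":-0.469,"z":0,"spin":-7.8},{"hand":0.08,"x":0.003,"y":-0.469,"z":0,"spin":-7.8},{"hand":0.08,"x":0.003,"y":-0.469,"z":0,"spin":-7.8},{"hand":0.08,"x":0.003,"y":-0.469,"z":0,"spin":-7.8},{"hand":0.08,"x":0.003,"y":-0.469,"z":0,"spin":-7.8},{"hand":0.08,"x":0.003,"y":-0.469,"z":0,"spin":-7.8},{"hand":0.08,"x":0.003,"y":-0.469,"z":0,"spin":-7.8},{"hand":0.08,"x":0.003,"y":-0.469,"z":0,"spin":-7.8},{"hand":0.08,"x":0.003,"y":-0.469,"z":0,"spin":-7.8},{"hand":0.08,"x":0.003,"y":-0.469,"z":0,"spin":-7.8}]'
```

```text
pink [344.  -3.  74.]
red [ 335. -154.   74.]
pink [346.   5.  74.]
red [ 343. -130.   74.]
red corners scene [ 347. -193.   74.]
 [ 291. -105.   74.]
 [342. -82.  74.]
 [ 384. -164.   74.]
[427.32807409 -80.91179203]
[412.27638245 -73.00947726]
t: 11.0
eef_pos: [464.4, -99.7, 220.7]
tcp_rot: [-3.142, -0.0, -0.484]
ft_force: [-0.2, -0.6, 0.6]
opening: 0.841
```

```bash
python3 -m handwheel '[{"hand":0.08,"x":0.001,"y":-0.001,"z":-0.04,"spin":0},{"hand":0.08,"x":0.001,"y":-0.001,"z":-0.08,"spin":0},{"hand":0.08,"x":0.001,"y":-0.001,"z":-0.11,"spin":0},{"hand":0.08,"x":0.001,"y":-0.001,"z":-0.14,"spin":0},{"hand":0.08,"x":0.001,"y":-0.001,"z":-0.17,"spin":0},{"hand":0.08,"x":0.001,"y":-0.001,"z":-0.193,"spin":0},{"hand":0.08,"x":0.001,"y":-0.001,"z":-0.193,"spin":0},{"hand":0.08,"x":0.001,"y":-0.001,"z":-0.193,"spin":0},{"hand":0.04,"x":0.001,"y":-0.001,"z":-0.193,"spin":0},{"hand":0.04,"x":0.001,"y":-0.001,"z":-0.193,"spin":0},{"hand":0.04,"x":0.001,"y":-0.001,"z":-0.193,"spin":0},{"hand":0.04,"x":0.001,"y":-0.001,"z":-0.193,"spin":0},{"hand":0.04,"x":0.001,"y":-0.001,"z":-0.193,"spin":0},{"hand":0.04,"x":0.001,"y":-0.001,"z":-0.193,"spin":0},{"hand":0.04,"x":0.001,"y":-0.001,"z":-0.193,"spin":0},{"hand":0.04,"x":0.001,"y":-0.001,"z":-0.193,"spin":0}]'
python3 -m handwheel '[{"hand":0.04,"x":0,"y":0,"z":0.02,"spin":0},{"hand":0.04,"x":0,"y":0,"z":0.05,"spin":0},{"hand":0.04,"x":0,"y":0,"z":0.09,"spin":0},{"hand":0.04,"x":0,"y":0,"z":0.12,"spin":0},{"hand":0.04,"x":0,"y":0,"z":0.15,"spin":0},{"hand":0.04,"x":0,"y":0,"z":0.15,"spin":0},{"hand":0.04,"x":0,"y":0,"z":0.15,"spin":0}]'
```

```text
t: 12.33
eef_pos: [465.3, -101.7, 28.4]
tcp_rot: [-3.142, -0.0, -0.486]
ft_force: [-2.9, 1.0, 9.2]
opening: 0.545
t: 12.92
eef_pos: [465.6, -101.8, 178.7]
tcp_rot: [-3.141, -0.003, -0.486]
ft_force: [-1.1, -0.1, -4.5]
opening: 0.541
```

```bash
python3 -m handwheel '[{"hand":0.04,"x":0,"y":0.02,"z":0,"spin":0.3},{"hand":0.04,"x":0,"y":0.05,"z":0,"spin":0.8},{"hand":0.04,"x":0,"y":0.08,"z":0,"spin":1.4},{"hand":0.04,"x":-0.001,"y":0.11,"z":0,"spin":1.9},{"hand":0.04,"x":-0.001,"y":0.14,"z":0,"spin":2.4},{"hand":0.04,"x":-0.001,"y":0.17,"z":0,"spin":2.9},{"hand":0.04,"x":-0.002,"y":0.2,"z":0,"spin":3.4},{"hand":0.04,"x":-0.002,"y":0.23,"z":0,"spin":3.9},{"hand":0.04,"x":-0.002,"y":0.26,"z":0,"spin":4.4},{"hand":0.04,"x":-0.003,"y":0.29,"z":0,"spin":4.9},{"hand":0.04,"x":-0.003,"y":0.32,"z":0,"spin":5.4},{"hand":0.04,"x":-0.003,"y":0.35,"z":0,"spin":5.9},{"hand":0.04,"x":-0.004,"y":0.38,"z":0,"spin":6.4},{"hand":0.04,"x":-0.004,"y":0.41,"z":0,"spin":6.9},{"hand":0.04,"x":-0.004,"y":0.44,"z":0,"spin":7.4},{"hand":0.04,"x":-0.004,"y":0.46,"z":0,"spin":7.8},{"hand":0.04,"x":-0.004,"y":0.4695,"z":0,"spin":7.8},{"hand":0.04,"x":-0.004,"y":0.4695,"z":0,"spin":7.8},{"hand":0.04,"x":-0.004,"y":0.4695,"z":0,"spin":7.8},{"hand":0.04,"x":-0.004,"y":0.4695,"z":0,"spin":7.8}]'
python3 -m handwheel '[{"hand":0.04,"x":0,"y":0,"z":-0.02,"spin":0},{"hand":0.04,"x":0,"y":0,"z":-0.04,"spin":0},{"hand":0.04,"x":0,"y":0,"z":-0.055,"spin":0},{"hand":0.04,"x":0,"y":0,"z":-0.063,"spin":0},{"hand":0.04,"x":0,"y":0,"z":-0.063,"spin":0},{"hand":0.04,"x":0,"y":0,"z":-0.063,"spin":0}]'
```

```text
t: 14.58
eef_pos: [461.2, 366.6, 176.9]
tcp_rot: [3.141, 0.001, 0.193]
ft_force: [-0.6, -0.3, -2.9]
opening: 0.547
t: 15.08
eef_pos: [461.7, 367.1, 114.9]
tcp_rot: [3.142, -0.0, 0.194]
ft_force: [0.0, 0.5, -3.5]
opening: 0.547
```

```bash
python3 -m handwheel '[{"hand":0.04,"x":0,"y":0.001,"z":-0.001,"spin":0},{"hand":0.04,"x":0,"y":0.001,"z":-0.002,"spin":0},{"hand":0.04,"x":0,"y":0.001,"z":-0.002,"spin":0},{"hand":0.04,"x":0,"y":0.001,"z":-0.002,"spin":0}]'
python3 -m handwheel '[{"hand":0.075,"x":0,"y":0,"z":0,"spin":0},{"hand":0.075,"x":0,"y":0,"z":0,"spin":0},{"hand":0.075,"x":0,"y":0,"z":0,"spin":0},{"hand":0.075,"x":0,"y":0,"z":0,"spin":0},{"hand":0.075,"x":0,"y":0,"z":0.04,"spin":0},{"hand":0.075,"x":0,"y":0,"z":0.08,"spin":0},{"hand":0.075,"x":0,"y":0,"z":0.12,"spin":0},{"hand":0.075,"x":0,"y":0,"z":0.13,"spin":0},{"hand":0.075,"x":0,"y":0,"z":0.13,"spin":0},{"hand":0.075,"x":0,"y":0,"z":0.13,"spin":0}]'
python3 - <<'E'
from h import *
c=snap('wrist','w6'); snap('side','side6'); i=c['img'][...,::-1].copy()
for (cx,cy,y),hx,hy,z,col in (((462,368.3,.194),31,57,85,(0,255,0)),((462,368.3,.194),26,49,159,(0,0,255))):
    P=np.array([(cx+np.cos(y)*a-np.sin(y)*b,cy+np.sin(y)*a+np.cos(y)*b,z) for a,b in((-hx,hy),(hx,hy),(hx,-hy),(-hx,-hy))])
    cv2.polylines(i,[w2px(c,P).round().astype(int)],True,col,1)
# rack & lid seen from side0/scene0 with their fit overlays
i=cv2.resize(i[100:340,180:450],None,fx=2.2,fy=2.2,interpolation=2)
cv2.imwrite('pics/w6o.png',i)
E
```

```text
t: 15.42
eef_pos: [461.5, 368.8, 113.0]
tcp_rot: [-3.141, -0.0, 0.195]
ft_force: [0.4, -1.1, -3.4]
opening: 0.546
t: 16.25
eef_pos: [461.3, 368.7, 242.7]
tcp_rot: [-3.141, -0.001, 0.195]
ft_force: [-0.2, -0.4, -0.3]
opening: 0.79
```

View pics/w6o.png

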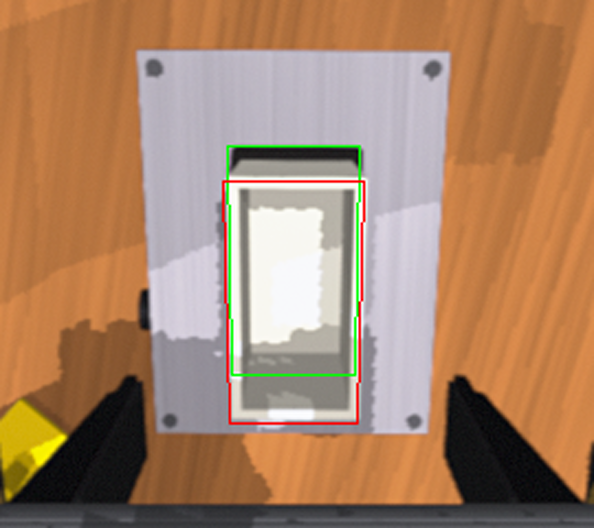

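Dish stands on the pad about 1 mm off centre, at roughly (463, 369.5). Next is the rack.

```bash
python3 -m handwheel '[{"hand":0.05,"x":0.165,"y":-0.265,"z":0,"spin":-14.56},{"hand":0.05,"x":0.165,"y":-0.265,"z":0,"spin":-14.56},{"hand":0.05,"x":0.165,"y":-0.265,"z":0,"spin":-14.56},{"hand":0.05,"x":0.165,"y":-0.265,"z":0,"spin":-14.56},{"hand":0.05,"x":0.165,"y":-0.265,"z":0,"spin":-14.56},{"hand":0.05,"x":0.165,"y":-0.265,"z":0,"spin":-14.56},{"hand":0.05,"x":0.165,"y":-0.265,"z":0,"spin":-14.56},{"hand":0.05,"x":0.165,"y":-0.265,"z":0,"spin":-14.56},{"hand":0.05,"x":0.165,"y":-0.265,"z":0,"spin":-14.56},{"hand":0.05,"x":0.165,"y":-0.265,"z":0,"spin":-14.56},{"hand":0.05,"x":0.165,"y":-0.265,"z":0,"spin":-14.56},{"hand":0.05,"x":0.165,"y":-0.265,"z":0,"spin":-14.56},{"hand":0.05,"x":0.165,"y":-0.265,"z":0,"spin":-14.56},{"hand":0.05,"x":0.165,"y":-0.265,"z":-0.03,"spin":-14.56},{"hand":0.05,"x":0.165,"y":-0.265,"z":-0.07,"spin":-14.56},{"hand":0.05,"x":0.165,"y":-0.265,"z":-0.1,"spin":-14.56},{"hand":0.05,"x":0.165,"y":-0.265,"z":-0.13,"spin":-14.56},{"hand":0.05,"x":0.165,"y":-0.265,"z":-0.13,"spin":-14.56},{"hand":0.05,"x":0.165,"y":-0.265,"z":-0.13,"spin":-14.56}]'
python3 - <<'E'
from h import *
s=state();t=s['eef_pos'];y=s['tcp_rot'][2];j=np.array([np.cos(y),np.sin(y),0]);n=np.array([-j[1],j[0],0])
c=snap('wrist','w7'); i=c['img'][...,::-1].copy()
cx,cy,yw=626.1,103.7,np.radians(28.3)
for hx,hy,z,col in((17,40,0,(255,0,255)),(17,5,60,(0,255,0))):
    P=np.array([(cx+np.cos(yw)*a-np.sin(yw)*b,cy+np.sin(yw)*a+np.cos(yw)*b,z) for a,b in((-hx,hy),(hx,hy),(hx,-hy),(-hx,-hy))])
    p=w2px(c,P).round().astype(int); print(p.tolist()); cv2.polylines(i,[p],True,col,1)
cv2.imwrite('pics/w7o.png',i)
E
```

```text
t: 17.93
eef_pos: [625.9, 104.1, 112.1]
tcp_rot: [3.139, 0.001, -1.073]
ft_force: [0.3, -0.4, 1.1]
opening: 0.527
[[274, 248], [272, 213], [359, 213], [357, 248]]
[[309, 271], [309, 229], [323, 229], [322, 271]]
```

View pics/w7o.png

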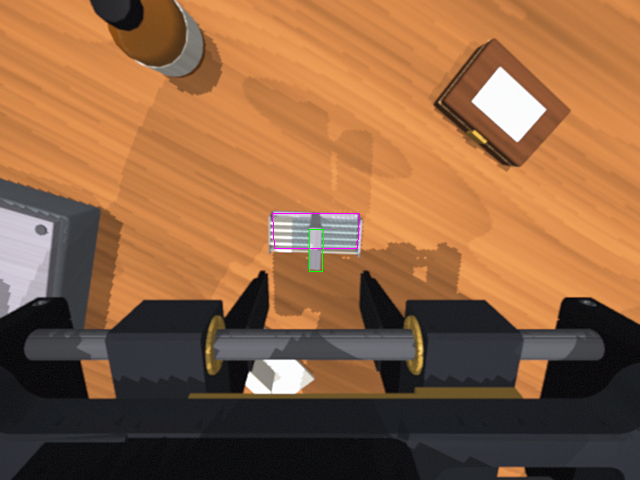

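Rack fit matches the picture to about 1 mm. Descend and grip the handle.

```bash
python3 -m handwheel '[{"hand":0.05,"x":0,"y":0,"z":-0.03,"spin":0},{"hand":0.05,"x":0,"y":0,"z":-0.055,"spin":0},{"hand":0.05,"x":0,"y":0,"z":-0.075,"spin":0},{"hand":0.05,"x":0,"y":0,"z":-0.091,"spin":0},{"hand":0.05,"x":0,"y":0,"z":-0.091,"spin":0},{"hand":0.05,"x":0,"y":0,"z":-0.091,"spin":0},{"hand":0.002,"x":0,"y":0,"z":-0.091,"spin":0},{"hand":0.002,"x":0,"y":0,"z":-0.091,"spin":0},{"hand":0.002,"x":0,"y":0,"z":-0.091,"spin":0},{"hand":0.002,"x":0,"y":0,"z":-0.091,"spin":0},{"hand":0.002,"x":0,"y":0,"z":-0.091,"spin":0},{"hand":0.002,"x":0,"y":0,"z":-0.091,"spin":0},{"hand":0.002,"x":0,"y":0,"z":-0.091,"spin":0},{"hand":0.002,"x":0,"y":0,"z":-0.091,"spin":0},{"hand":0.002,"x":0,"y":0,"z":-0.091,"spin":0},{"hand":0.002,"x":0,"y":0,"z":-0.091,"spin":0}]'
```

```text
t: 19.32
eef_pos: [626.4, 103.8, 21.9]
tcp_rot: [-3.142, -0.0, -1.076]
ft_force: [-1.0, 0.1, 3.0]
opening: 0.1
```

```bash
python3 -m handwheel '[{"hand":0.002,"x":0,"y":0,"z":0.02,"spin":0},{"hand":0.002,"x":0,"y":0,"z":0.05,"spin":0},{"hand":0.002,"x":0,"y":0,"z":0.09,"spin":0},{"hand":0.002,"x":0,"y":0,"z":0.13,"spin":0},{"hand":0.002,"x":0,"y":0,"z":0.17,"spin":0},{"hand":0.002,"x":0,"y":0,"z":0.19,"spin":0},{"hand":0.002,"x":-0.01,"y":0.02,"z":0.2,"spin":-0.3},{"hand":0.002,"x":-0.03,"y":0.05,"z":0.2,"spin":-0.6},{"hand":0.002,"x":-0.05,"y":0.08,"z":0.2,"spin":-1},{"hand":0.002,"x":-0.07,"y":0.11,"z":0.2,"spin":-1.4},{"hand":0.002,"x":-0.09,"y":0.145,"z":0.2,"spin":-1.8},{"hand":0.002,"x":-0.11,"y":0.18,"z":0.2,"spin":-2.2},{"hand":0.002,"x":-0.13,"y":0.21,"z":0.2,"spin":-2.6},{"hand":0.002,"x":-0.145,"y":0.24,"z":0.2,"spin":-3},{"hand":0.002,"x":-0.157,"y":0.256,"z":0.2,"spin":-3.3},{"hand":0.002,"x":-0.163,"y":0.2655,"z":0.2,"spin":-3.44},{"hand":0.002,"x":-0.163,"y":0.2655,"z":0.2,"spin":-3.44},{"hand":0.002,"x":-0.163,"y":0.2655,"z":0.2,"spin":-3.44},{"hand":0.002,"x":-0.163,"y":0.2655,"z":0.2,"spin":-3.44}]'
python3 - <<'E'
from h import *
s=state();print(s['eef_pos'],np.degrees(s['tcp_rot'][2]),s['ft_force'],s['opening'])
out=[]
for n in('side','scene'):
    c=snap(n,n+'8'); i=c['img'][...,::-1].copy()
    y=np.radians(11.15)
    for z,col,(cx,cy),hx,hy in((159,(0,0,255),(463,369.5),26,49),(s['eef_pos'][2]-21.9,(0,255,0),(463,369.5),17,40)):
        P=np.array([(cx+np.cos(y)*a-np.sin(y)*b,cy+np.sin(y)*a+np.cos(y)*b,z) for a,b in((-hx,hy),(hx,hy),(hx,-hy),(-hx,-hy))]); p=w2px(c,P)
        if z==159: o=(p.mean(0)-[60,75]).astype(int).clip(0)
        cv2.polylines(i,[(p*16).round().astype(int)],True,col,1,shift=4)
    out.append(cv2.resize(i[o[1]:o[1]+130,o[0]:o[0]+120],(390,422),interpolation=2))
cv2.imwrite('pics/r8.png',np.hstack(out))
E
```

```text
t: 20.9
eef_pos: [463.8, 368.6, 221.6]
tcp_rot: [3.141, -0.0, -1.376]
ft_force: [-0.3, 0.4, -1.0]
opening: 0.104
[463.81441585 368.5982586  221.55747884] -78.84004859421562 [-0.28034998  0.38899912 -1.01055762] 0.1040562041337976
```

View pics/r8.png

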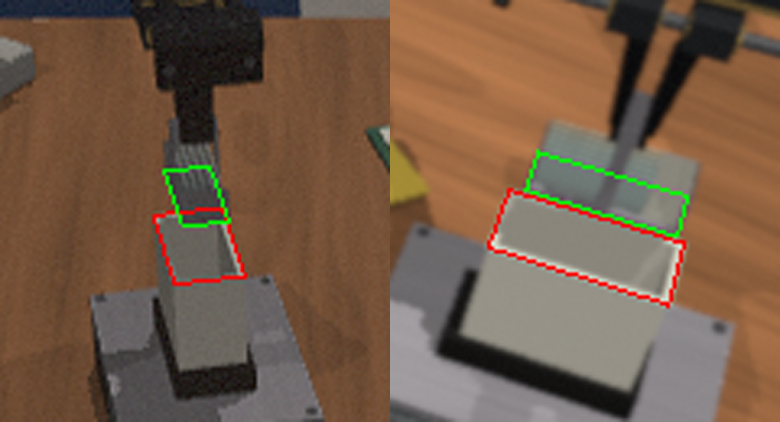

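Rack is aligned over the mouth (green and red outlines concentric, image centre-left 195,200 and right 605,190). Lower it with force watching.

```bash
python3 -m handwheel '[{"hand":0.002,"x":-0.0005,"y":0.0005,"z":-0.02,"spin":0},{"hand":0.002,"x":-0.0005,"y":0.0005,"z":-0.035,"spin":0},{"hand":0.002,"x":-0.0005,"y":0.0005,"z":-0.045,"spin":0},{"hand":0.002,"x":-0.0005,"y":0.0005,"z":-0.055,"spin":0},{"hand":0.002,"x":-0.0005,"y":0.0005,"z":-0.055,"spin":0},{"hand":0.002,"x":-0.0005,"y":0.0005,"z":-0.055,"spin":0}]'
python3 -m handwheel '[{"hand":0.002,"x":0,"y":0,"z":-0.015,"spin":0},{"hand":0.002,"x":0,"y":0,"z":-0.03,"spin":0},{"hand":0.002,"x":0,"y":0,"z":-0.043,"spin":0},{"hand":0.002,"x":0,"y":0,"z":-0.053,"spin":0},{"hand":0.002,"x":0,"y":0,"z":-0.053,"spin":0},{"hand":0.002,"x":0,"y":0,"z":-0.053,"spin":0}]'
```

```text
t: 21.5
eef_pos: [463.1, 369.6, 166.7]
tcp_rot: [3.141, -0.0, -1.376]
ft_force: [0.2, 0.0, -1.5]
opening: 0.103
t: 22.0
eef_pos: [463.1, 369.9, 114.1]
tcp_rot: [-3.141, -0.0, -1.376]
ft_force: [0.1, -0.3, -1.1]
opening: 0.101
```

```bash
python3 -m handwheel '[{"hand":0.002,"x":0,"y":0,"z":-0.0015,"spin":0},{"hand":0.002,"x":0,"y":0,"z":-0.003,"spin":0},{"hand":0.002,"x":0,"y":0,"z":-0.003,"spin":0},{"hand":0.002,"x":0,"y":0,"z":-0.003,"spin":0}]'
```

```text
t: 22.33
eef_pos: [463.0, 369.8, 111.2]
tcp_rot: [-3.141, 0.0, -1.376]
ft_force: [-0.4, 0.9, -1.7]
opening: 0.101
```

```bash
python3 -m handwheel '[{"hand":0.002,"x":0,"y":0,"z":-0.001,"spin":0},{"hand":0.002,"x":0,"y":0,"z":-0.001,"spin":0},{"hand":0.002,"x":0,"y":0,"z":-0.001,"spin":0}]'
python3 -m handwheel '[{"hand":0.035,"x":0,"y":0,"z":0,"spin":0},{"hand":0.035,"x":0,"y":0,"z":0,"spin":0},{"hand":0.035,"x":0,"y":0,"z":0,"spin":0},{"hand":0.035,"x":0,"y":0,"z":0,"spin":0},{"hand":0.035,"x":0,"y":0,"z":0.02,"spin":0},{"hand":0.035,"x":0,"y":0,"z":0.05,"spin":0},{"hand":0.035,"x":0,"y":0,"z":0.09,"spin":0},{"hand":0.035,"x":0,"y":0,"z":0.12,"spin":0},{"hand":0.035,"x":0,"y":0,"z":0.12,"spin":0},{"hand":0.035,"x":0,"y":0,"z":0.12,"spin":0}]'
```

```text
t: 22.58
eef_pos: [463.1, 369.9, 110.8]
tcp_rot: [-3.14, 0.0, -1.376]
ft_force: [-1.7, -1.9, 7.2]
opening: 0.103
t: 23.42
eef_pos: [463.3, 370.0, 231.2]
tcp_rot: [-3.139, 0.001, -1.376]
ft_force: [0.3, 0.2, -0.3]
opening: 0.368
```

```bash
python3 -m handwheel '[{"hand":0.045,"x":0.015,"y":-0.281,"z":0,"spin":11.57},{"hand":0.045,"x":0.015,"y":-0.281,"z":0,"spin":11.57},{"hand":0.045,"x":0.015,"y":-0.281,"z":0,"spin":11.57},{"hand":0.045,"x":0.015,"y":-0.281,"z":0,"spin":11.57},{"hand":0.045,"x":0.015,"y":-0.281,"z":0,"spin":11.57},{"hand":0.045,"x":0.015,"y":-0.281,"z":0,"spin":11.57},{"hand":0.045,"x":0.015,"y":-0.281,"z":0,"spin":11.57},{"hand":0.045,"x":0.015,"y":-0.281,"z":0,"spin":11.57},{"hand":0.045,"x":0.015,"y":-0.281,"z":0,"spin":11.57},{"hand":0.045,"x":0.015,"y":-0.281,"z":0,"spin":11.57},{"hand":0.045,"x":0.015,"y":-0.281,"z":0,"spin":11.57},{"hand":0.045,"x":0.015,"y":-0.281,"z":-0.03,"spin":11.57},{"hand":0.045,"x":0.015,"y":-0.281,"z":-0.06,"spin":11.57},{"hand":0.045,"x":0.015,"y":-0.281,"z":-0.1,"spin":11.57},{"hand":0.045,"x":0.015,"y":-0.281,"z":-0.13,"spin":11.57},{"hand":0.045,"x":0.015,"y":-0.281,"z":-0.13,"spin":11.57},{"hand":0.045,"x":0.015,"y":-0.281,"z":-0.13,"spin":11.57}]'
```

```text
t: 24.83
eef_pos: [477.2, 89.3, 99.0]
tcp_rot: [3.14, 0.003, -0.367]
ft_force: [0.5, 0.3, 0.5]
opening: 0.473
```

```bash
python3 -m handwheel '[{"hand":0.045,"x":0,"y":0,"z":-0.03,"spin":0},{"hand":0.045,"x":0,"y":0,"z":-0.055,"spin":0},{"hand":0.045,"x":0,"y":0,"z":-0.08,"spin":0},{"hand":0.045,"x":0,"y":0,"z":-0.092,"spin":0},{"hand":0.045,"x":0,"y":0,"z":-0.099,"spin":0},{"hand":0.045,"x":0,"y":0,"z":-0.099,"spin":0},{"hand":0.045,"x":0,"y":0,"z":-0.099,"spin":0},{"hand":0.002,"x":0,"y":0,"z":-0.099,"spin":0},{"hand":0.002,"x":0,"y":0,"z":-0.099,"spin":0},{"hand":0.002,"x":0,"y":0,"z":-0.099,"spin":0},{"hand":0.002,"x":0,"y":0,"z":-0.099,"spin":0},{"hand":0.002,"x":0,"y":0,"z":-0.099,"spin":0},{"hand":0.002,"x":0,"y":0,"z":-0.099,"spin":0},{"hand":0.002,"x":0,"y":0,"z":-0.099,"spin":0},{"hand":0.002,"x":0,"y":0,"z":-0.099,"spin":0}]'
```

```text
t: 26.08
eef_pos: [477.8, 88.8, 0.9]
tcp_rot: [3.142, -0.0, -0.366]
ft_force: [-0.8, -0.3, 3.8]
opening: 0.125
```

```bash
python3 -m handwheel '[{"hand":0.002,"x":0,"y":0,"z":0.02,"spin":0},{"hand":0.002,"x":0,"y":0,"z":0.05,"spin":0},{"hand":0.002,"x":0,"y":0,"z":0.09,"spin":0},{"hand":0.002,"x":0,"y":0,"z":0.13,"spin":0},{"hand":0.002,"x":0,"y":0,"z":0.17,"spin":0},{"hand":0.002,"x":0,"y":0,"z":0.2,"spin":0},{"hand":0.002,"x":-0.001,"y":0.02,"z":0.205,"spin":0.5},{"hand":0.002,"x":-0.002,"y":0.05,"z":0.205,"spin":1.1},{"hand":0.002,"x":-0.004,"y":0.08,"z":0.205,"spin":1.8},{"hand":0.002,"x":-0.006,"y":0.115,"z":0.205,"spin":2.6},{"hand":0.002,"x":-0.008,"y":0.15,"z":0.205,"spin":3.4},{"hand":0.002,"x":-0.01,"y":0.185,"z":0.205,"spin":4.2},{"hand":0.002,"x":-0.012,"y":0.22,"z":0.205,"spin":5},{"hand":0.002,"x":-0.013,"y":0.25,"z":0.205,"spin":5.8},{"hand":0.002,"x":-0.0148,"y":0.27,"z":0.205,"spin":6.42},{"hand":0.002,"x":-0.0148,"y":0.2807,"z":0.205,"spin":6.42},{"hand":0.002,"x":-0.0148,"y":0.2807,"z":0.205,"spin":6.42},{"hand":0.002,"x":-0.0148,"y":0.2807,"z":0.205,"spin":6.42},{"hand":0.002,"x":-0.0148,"y":0.2807,"z":0.205,"spin":6.42}]'
python3 -m handwheel '[{"hand":0.002,"x":0,"y":0,"z":-0.015,"spin":0},{"hand":0.002,"x":0,"y":0,"z":-0.028,"spin":0},{"hand":0.002,"x":0,"y":0,"z":-0.036,"spin":0},{"hand":0.002,"x":0,"y":0,"z":-0.042,"spin":0},{"hand":0.002,"x":0,"y":0,"z":-0.042,"spin":0},{"hand":0.002,"x":0,"y":0,"z":-0.042,"spin":0}]'
```

```text
t: 27.67
eef_pos: [463.2, 368.3, 205.7]
tcp_rot: [3.141, 0.0, 0.192]
ft_force: [0.1, 0.5, -1.7]
opening: 0.127
t: 28.17
eef_pos: [463.4, 369.1, 164.0]
tcp_rot: [3.142, -0.0, 0.193]
ft_force: [0.7, 0.7, -0.5]
opening: 0.124
```

```bash
python3 -m handwheel '[{"hand":0.002,"x":0,"y":0,"z":-0.003,"spin":0},{"hand":0.002,"x":0,"y":0,"z":-0.006,"spin":0},{"hand":0.002,"x":0,"y":0,"z":-0.0075,"spin":0},{"hand":0.002,"x":0,"y":0,"z":-0.0075,"spin":0},{"hand":0.002,"x":0,"y":0,"z":-0.0075,"spin":0}]'
python3 -m handwheel '[{"hand":0.002,"x":0,"y":0,"z":-0.001,"spin":0},{"hand":0.002,"x":0,"y":0,"z":-0.0017,"spin":0},{"hand":0.002,"x":0,"y":0,"z":-0.0017,"spin":0},{"hand":0.002,"x":0,"y":0,"z":-0.0017,"spin":0}]'
```

```text
t: 28.58
eef_pos: [463.1, 369.5, 156.3]
tcp_rot: [3.142, -0.0, 0.194]
ft_force: [-0.1, -0.4, -0.7]
opening: 0.126
t: 28.92
eef_pos: [463.2, 369.6, 154.9]
tcp_rot: [-3.141, -0.001, 0.194]
ft_force: [-1.6, -0.6, 2.6]
opening: 0.12
```

Block is inside the mouth, with contact only at the seating height. Release and rise.

```bash
python3 -m handwheel '[{"hand":0.045,"x":0,"y":0,"z":0,"spin":0},{"hand":0.045,"x":0,"y":0,"z":0,"spin":0},{"hand":0.045,"x":0,"y":0,"z":0,"spin":0},{"hand":0.045,"x":0,"y":0,"z":0,"spin":0},{"hand":0.045,"x":0,"y":0,"z":0,"spin":0},{"hand":0.045,"x":0,"y":0,"z":0.03,"spin":0},{"hand":0.045,"x":0,"y":0,"z":0.07,"spin":0},{"hand":0.045,"x":0,"y":0,"z":0.11,"spin":0},{"hand":0.045,"x":0,"y":0,"z":0.13,"spin":0},{"hand":0.045,"x":0,"y":0,"z":0.13,"spin":0},{"hand":0.045,"x":0,"y":0,"z":0.13,"spin":0}]'
python3 - <<'E'
from h import *
out=[]
y=np.radians(11.15);cx,cy=463,369.5
for n in('side','scene'):
    c=snap(n,n+'9'); i=c['img'][...,::-1].copy()
    for z,col,hx,hy in((164,(0,0,255),30,53),(85,(0,255,0),31,57)):
        P=np.array([(cx+np.cos(y)*a-np.sin(y)*b,cy+np.sin(y)*a+np.cos(y)*b,z) for a,b in((-hx,hy),(hx,hy),(hx,-hy),(-hx,-hy))]); p=w2px(c,P)
        if z==164: o=(p.mean(0)-[60,55]).astype(int).clip(0)
        cv2.polylines(i,[(p*16).round().astype(int)],True,col,1,shift=4)
    out.append(cv2.resize(i[o[1]:o[1]+130,o[0]:o[0]+120],(395,428),interpolation=2))
cv2.imwrite('pics/fin.png',np.hstack(out))
E
```

```text
t: 29.83
eef_pos: [463.2, 369.5, 285.3]
tcp_rot: [-3.141, -0.002, 0.194]
ft_force: [-0.6, -1.3, -0.8]
opening: 0.474
```

View pics/fin.png

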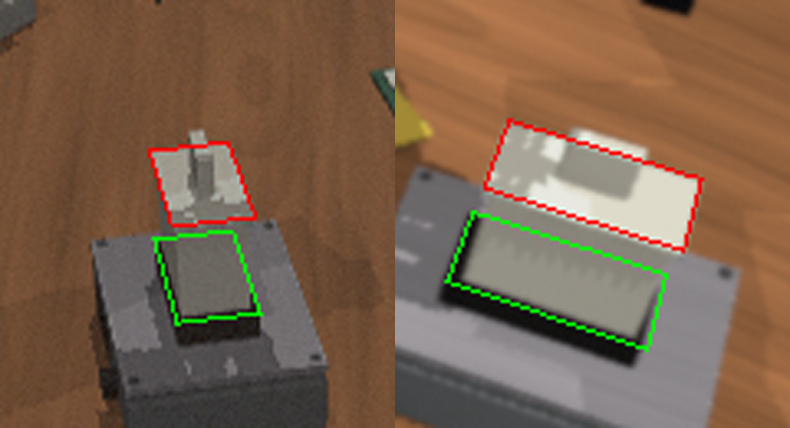

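The lid plate lies on its predicted seated outline in both views, level and let go, and the plate and dish are in place. Handing in.

```bash
python3 -c "
from cell import *
print(job_done())"
```

```text
the job is handed in; nothing more can be done
None
```

I put the base plate, dish, slide rack and lid on the shaker in that order, let go of each before fetching the next, and handed the job in at about 30 s of the 120 s allowed. `job_done()` gives no verdict, so whether it passed is not confirmed.

**Last checks**
- **Base plate:** it matched its drawn outline at the middle of the platform, lengthways.
- **Dish:** it stands on the plate about 1 mm off centre, turned the same way.
- **Rack:** it met the floor of the dish within 0.5 mm of the calculated height, at about 7 N. I did not take a picture of it inside the dish before closing the lid.
- **Lid:** its block went into the mouth without touching the rim, and contact came at the calculated seating height. The final side and scene pictures show the lid level on its predicted seated outline.
- **Bottle, slide box and loupe:** I planned the moves to stay clear of all three. I did not measure them again at the end.

**What disagreed:** the fingertips turned out to be about 14 mm above the reported TCP height, not 14 mm below it as stated. My first try at the base plate therefore closed on air above it, without moving it. I located the real fingertips from two camera views, corrected every later height by that amount, and had no failed grasp after that.

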